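# Stand the wiped dish plate in its upright holder

## Robot

A 7-joint arm with a two-finger parallel gripper is mounted at the origin on the work surface. World frame = base frame: x ahead of the robot, y to its left, z up, the work surface at z = 0. Lengths are in m, angles in rad, forces in N, time in s.
With the tool pointing down it reaches from about 0.4 to 0.85 m from the base axis. Payload 6.9 kg.
Tool frame: the origin (TCP) lies midway between the tips of the shut fingers; the grasp point (between the pads) lies behind it (ctrl.pinch_z is the z of the grasp point in the tool frame, in m); z points along the fingers, y is the direction in which the jaws open and shut (so a half turn about z gives the same grasp; the last joint's range is limited). The gripper opens to 85 mm and grips with 20 to 120 N. Pads are 22 mm wide; open, the fingers measure 114 mm over their backs; the gripper's body (76 mm by 85 mm) begins 54 mm behind the grasp point. The pads swing forward as they close: fully open they stand 13 mm farther back than shut.
Start: joints at [1.437, 0.507, -0.238, 1.5, 0.126, 1.149, -0.155], TCP at [0.148, -0.607, 0.231] pointing down, gripper open.
Joint ranges: [-3.08, 3.08], [-0.24, 2.05], [-1.43, 1.35], [0, 2.5], [-1.52, 4.66], [0.17, 1.96], [-2.89, 2.89]. Speed limits (rad/s): [2.39, 2.39, 3.14, 3.14, 3.14, 3.14, 3.14].

## Interface

Orientations are given as a unit quaternion [w, x, y, z].
In Python, from station import ctrl, get_state, vision, ticket, models gives the robot as it stands. Calls block until the motion is done:
- ctrl.movep(position, orientation): joint-space move of the TCP to a pose.
- ctrl.movel(position, frame=None, max_speed=0.15): straight line of the TCP; frame=None keeps the orientation; max_speed is the mean speed in m/s.
- ctrl.set_joints(angles): joint-space move.
- ctrl.ungrasp() and ctrl.close_gripper(force=None): open the fingers fully, or close them until they stop; force is the grip in N (None keeps the last).
- ctrl.pause(seconds).
- ctrl.ik(position, orientation): joint angles nearest the present ones, or None.
- get_state(): the state.
- vision.grab_frame(name): name is "scene" or "top" or "wrist"; returns (picture, depth): 480x640x3 uint8, blue, green, red; 480x640 float32, m along the optical axis (not along the pixel's ray), 0 where there is no reading.
- vision.camera_info(name): a dict with "mtx" (3x3 intrinsics, pixels), "dist_coeffs" ([k1, k2, p1, p2, k3] as OpenCV has them; the pictures are not rectified), "R" (3x3) and "t" (3): a world point X has camera coordinates R X + t; the wrist camera has in their place "hand_eye" (4x4, takes a point from camera to tool coordinates, whose origin is the TCP and whose axes are the flange's). Camera axes: x right, y down, z forward; pixel columns grow to the right and rows downward; lengths in m; the calibration is good to about 2 mm. A picture is of the moment at which its call begins: read the wrist's pose just before it. camera_info takes no time and is no camera call.
A pose or a line that the arm cannot do raises ctrl.Unreachable and nothing moves.
- ticket.close_job(): hands the job in, once; it reports no verdict.
Trained networks look in the newest picture that a camera, given by its name, has taken for a name from the list of things; names that differ only in an ending like _2 or _b are one class to them, and where a whole thing is asked for, a point or a joint stands for the part that bears it (a point fixed in the world has none). Each returns a list of dicts, best first, with "p" (0 to 1); they miss things now and then, are a little off and sometimes report something else, mostly with a low value. They report only what shows in the picture. A call takes as long as a camera call. They do not tell look-alikes from the thing itself.
- models.recognise(camera, target): "point" ([column, row] in pixels, amid what is visible of it).
- models.masks_of(camera, target): "mask" (480x640 bool, what is visible of it) and "point" ([column, row] in pixels, amid what is visible of it).
The state is a dict: "time": time; "qpos": joint angles; "qd": joint speeds; "tau": joint torques, N m; "tcp_pos": TCP position; "eef_rot": TCP orientation; "contact_force": force on the tool from outside, world axes, zero at the start; "wrist_torque": the same for the moment, N m; "width": finger opening in m.
Only numpy, scipy, OpenCV 4.12 (cv2) and the standard library are available. Lean on these libraries where they do the work, as an engineer would, in place of code of your own. Each camera call takes 0.05 s, during which the arm holds its last target.

## Task

Two microscope stage plates have been wiped and lean on their cradles. Take the one with the round opening and put it away in the white holder: bring its lower edge into the slot at a slant, under the two ears, then straighten it upright, back against the two posts, and leave it standing there, let go of. Leave the plate with the oblong opening on its cradle.

Things in the scene. Friction and masses are not known exactly. Their poses are not given: they have to be found in the camera images.
- round_plate_mid (a point): Centre of the plate to move: bare aluminium, 120 mm wide, 100 high, 8 thick, about 0.2 kg, with a round opening 50 mm across centred 12 mm below the plate's centre; grip the solid band, the upper 36 mm. Axes: x normal to the plate, y along its width, z up the plate. It starts leaning 30 degrees from upright, upper edge away from the robot, x pointing away from the robot and down.
- round_plate_foot (a point): Middle of that plate's lower edge, 50 mm below its centre along the plate; same axes. At the start the edge sits on the ledge of a low dark cradle fixed to the bench; two rails 44 to 56 mm either side of the middle carry the plate's back up to 60 mm above the edge. The upper 40 mm, and the middle 88 mm of the back, are free for fingers.
- oblong_plate_mid (a point): Centre of the other plate, which stays: same metal and outline (120 x 100 x 8 mm), but its opening is an oblong rectangle 80 mm wide and 34 mm high. It leans on a cradle like the first one's. The two cradles and the holder trade places from start to start.
- slot (a point): Middle of the slot floor in the fixed white holder, 10 mm above the bench. Axes: x from the back posts (robot's side) to the low lip (far side), y along the slot, z up. Slot 26 mm wide: lip face at x +13 mm, posts' faces at x -13; 140 mm long between end cheeks 40 mm high. Lip 14 mm high, 7 thick. A plate left upright or leaning a little back on the posts stays; leaning over the lip it falls.
- ears (a point): Middle between the undersides of the holder's two ears, 112 mm above the slot floor; axes as slot. Posts and ears stand 46 to 76 mm either side; between them it is open for fingers. Ears, 8 mm thick, cover the slot to x +11 mm: no straight drop. With its top leaning to +x (15 to 25 degrees) the plate slides in down its own slant past the ears to the floor, then swings up under them.
There are look-alikes about, which are no part of the job. What is shaped like the part that bears round_plate_mid but blue, brown or turquoise is not meant.

How it is judged:
On the way:
1. the round-opening plate's lower edge is in the slot, the plate still slanting (z of round_plate_foot in the frame of slot between -0.006 and 0.012 m and x of round_plate_foot in the frame of slot between -0.014 and 0.014 m and y of round_plate_foot in the frame of slot between -0.02 and 0.02 m and angle between round_plate_mid's own z axis and vertical above 0.12 rad), for 0.05 s.
At the end, for the whole second after the job is handed in: The round-opening plate stands in the holder's slot by itself: its lower edge on the slot floor (within 6 mm) between lip and posts, within 20 mm of the slot's middle along it, upright within 15 degrees, at rest and released; the oblong-opening plate is within 20 mm of where it began (z of round_plate_foot in the frame of slot between -0.006 and 0.006 m and x of round_plate_foot in the frame of slot between -0.014 and 0.014 m and y of round_plate_foot in the frame of slot between -0.02 and 0.02 m and angle between round_plate_mid's own z axis and vertical below 0.26 rad and linear speed of round_plate below 0.02 m/s and distance of oblong_plate_mid from where it was at the start of the episode below 0.02 m); the robot touches nothing.
It fails at once if the plate with the oblong opening is moved by more than 30 mm (distance of oblong_plate_mid from where it was at the start of the episode above 0.03 m).
It also fails if it takes over 54 s, if anything falls off the work surface, if the arm or the gripper's body presses on something with over 40 N, if the wrist force passes 120 N, or if a joint passes its speed limit or range.

## Working session

There is one attempt and no reset: what is moved stays moved. The work goes in short steps, each a Python script; the robot and the scene stay as the last script left them, time stands still between calls to the robot, and variables do not carry over. Pictures are saved under pics/ and viewed, and the job is handed in when it is done.

```bash
ls; mkdir -p pics; python3 - <<'E'
from station import ctrl,get_state,vision,models
import cv2,numpy as np
print(get_state(), ctrl.pinch_z)
for c in ("scene","top","wrist"):
    p,d=vision.grab_frame(c); cv2.imwrite(f"pics/{c}0.png",p); np.savez(f"{c}0.npz",p=p,d=d)
    print(c,vision.camera_info(c))
    for t in ("round_plate_mid","oblong_plate_mid"):
        for r in models.masks_of(c,t): print(c,t,round(r["p"],2),np.round(r["point"]),r["mask"].sum())
    for t in ("slot","ears"):
        for r in models.recognise(c,t): print(c,t,round(r["p"],2),np.round(r["point"]))
E
```

```text
pics
{'time': 0.0, 'qpos': array([ 1.43651261,  0.50835157, -0.23752461,  1.50116123,  0.12570216,
        1.148895  , -0.15480604]), 'qd': array([-2.78206809e-04, -5.83124914e-04,  9.42152383e-06, -8.48864468e-04,
       -6.53941046e-04, -1.74026835e-03,  4.63540405e-06]), 'tau': array([-1.18998578e-03, -6.20593357e+01, -2.18701825e+00, -2.49651486e+01,
        1.27684718e-02,  1.19971106e-02,  2.40044818e-05]), 'tcp_pos': array([ 0.14823344, -0.60663565,  0.23041134]), 'eef_rot': array([-9.03618123e-04,  9.92820250e-01,  1.19612364e-01, -1.27214223e-04]), 'contact_force': array([ 0.17701084,  0.20965246, -0.48041874]), 'wrist_torque': array([ 0.02062312, -0.02475134, -0.03842347]), 'width': 0.08562155794892776} -0.0187
scene {'mtx': array([[619.55012547,   0.        , 331.25693175],
       [  0.        , 619.55012547, 243.75097052],
       [  0.        ,   0.        ,   1.        ]]), 'dist_coeffs': array([-0.1456186,  0.       ,  0.       ,  0.       ,  0.       ]), 'R': array([[-0.37938913,  0.92523535,  0.0018525 ],
       [ 0.72346699,  0.29790173, -0.6227761 ],
       [-0.5767
[... 992 characters left out ...]
long_plate_mid 0.57 [329. 223.] 2649
top slot 0.86 [460. 251.]
top ears 0.97 [465. 246.]
wrist {'mtx': array([[357.48939789,   0.        , 324.29229806],
       [  0.        , 357.48939789, 234.22014612],
       [  0.        ,   0.        ,   1.        ]]), 'dist_coeffs': array([-0.05923196,  0.        ,  0.        ,  0.        ,  0.        ]), 'hand_eye': array([[ 8.66872940e-04, -9.61119627e-01, -2.76130966e-01,
         6.88570511e-02],
       [ 9.99999621e-01,  8.53949480e-04,  1.67040322e-04,
         1.35538424e-05],
       [ 7.52561626e-05, -2.76131006e-01,  9.61120004e-01,
        -1.43771714e-01],
       [ 0.00000000e+00,  0.00000000e+00,  0.00000000e+00,
         1.00000000e+00]])}
```

View pics/scene0.png

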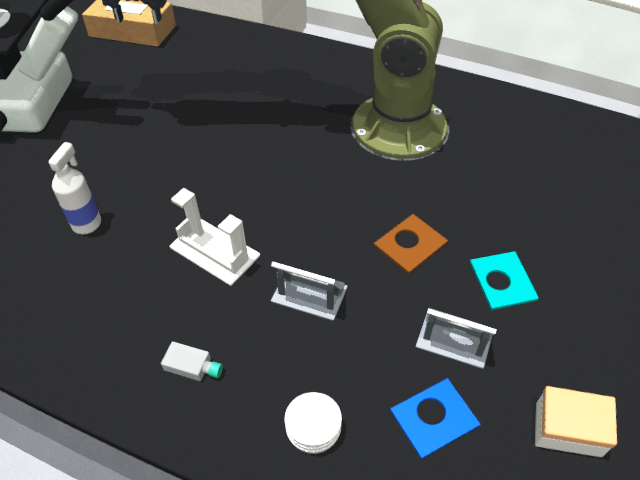

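View pics/top0.png

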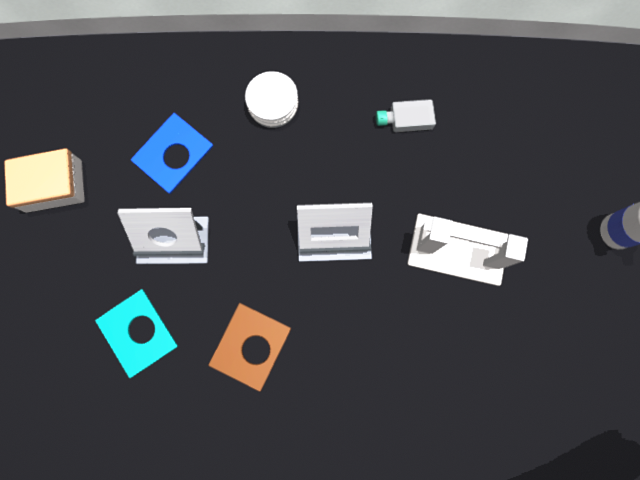

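```bash
cat > h.py <<'E'
import numpy as np,cv2
from station import ctrl,get_state,vision,models
def cloud(cam,d,ci=None,cols=None,rows=None):
    ci=vision.camera_info(cam)
    v,u=np.mgrid[0:480,0:640]
    n=cv2.undistortPoints(np.stack([u,v],-1).reshape(-1,1,2).astype(float),ci["mtx"],ci["dist_coeffs"]).reshape(480,640,2)
    P=np.dstack([n*d[...,None],d])
    W=(P-ci["t"])@ci["R"]
    W[d<=0]=np.nan
    return W
def pix(cam,X):
    ci=vision.camera_info(cam)
    return cv2.projectPoints(np.atleast_2d(np.asarray(X,float)),cv2.Rodrigues(ci["R"])[0],ci["t"],ci["mtx"],ci["dist_coeffs"])[0].reshape(-1,2)
E
python3 - <<'E'
from h import *
for cam,boxes in (("top",{"round":(115,195,205,270),"obl":(285,195,380,270),"hold":(400,205,535,290)}),("scene",{"round":(410,300,505,370),"obl":(265,255,355,325),"hold":(165,180,265,290)})):
    z=np.load(cam+"0.npz"); W=cloud(cam,z["d"]); print(cam,"bench z",np.nanmedian(W[...,2]))
    im=z["p"]
    for k,(a,b,c,d) in boxes.items():
        w=W[b:d,a:c].reshape(-1,3); w=w[~np.isnan(w[:,0])]; 
        h,e=np.histogram(w[:,2],bins=np.arange(-.01,.15,.005)); print(k,dict(zip(np.round(e[:-1]*1000).astype(int).tolist(),h.tolist())))
        for lo in (.02,):
            q=w[w[:,2]>lo]; print("  >",lo,q.min(0).round(3),q.max(0).round(3))
        cv2.imwrite(f"pics/{cam}_{k}.png",cv2.resize(im[b:d,a:c],None,fx=6,fy=6,interpolation=cv2.INTER_CUBIC))
E
```

```text
top bench z -0.0002187216049259018
round {-10: 2, -5: 1317, 0: 1553, 5: 675, 10: 11, 15: 10, 20: 29, 25: 295, 30: 247, 35: 189, 40: 161, 45: 127, 50: 98, 55: 111, 60: 93, 65: 107, 70: 108, 75: 117, 80: 167, 85: 155, 90: 177, 95: 179, 100: 179, 105: 200, 110: 366, 115: 39, 120: 0, 125: 0, 130: 0, 135: 0, 140: 0}
  > 0.02 [0.5   0.222 0.02 ] [0.569 0.348 0.117]
obl {-10: 12, -5: 1748, 0: 1665, 5: 645, 10: 6, 15: 0, 20: 21, 25: 329, 30: 211, 35: 166, 40: 255, 45: 117, 50: 48, 55: 57, 60: 48, 65: 58, 70: 65, 75: 156, 80: 161, 85: 180, 90: 168, 95: 184, 100: 171, 105: 225, 110: 365, 115: 26, 120: 0, 125: 0, 130: 0, 135: 0, 140: 0}
  > 0.02 [ 0.509 -0.069  0.021] [0.58  0.056 0.118]
hold {-10: 21, -5: 3687, 0: 2323, 5: 2119, 10: 1260, 15: 78, 20: 230, 25: 101, 30: 41, 35: 43, 40: 37, 45: 66, 50: 42, 55: 29, 60: 31, 65: 29, 70: 28, 75: 26, 80: 36, 85: 31, 90: 30, 95: 35, 100: 29, 105: 30, 110: 38, 115: 38, 120: 49, 125: 580, 130: 332, 135: 0, 140: 0}
  > 0.02 [ 0.487 -0.307  0.02 ] [ 0.563 -0.15   0.133]
scene bench z -0.0008083428684645149
round {-10: 97, -5: 2555, 0: 1903, 5: 905, 10: 30,
[... 209 characters left out ...]
40: 0}
  > 0.02 [0.517 0.222 0.02 ] [0.573 0.347 0.117]
obl {-10: 50, -5: 2255, 0: 2020, 5: 795, 10: 39, 15: 116, 20: 149, 25: 62, 30: 35, 35: 47, 40: 66, 45: 32, 50: 33, 55: 35, 60: 44, 65: 24, 70: 61, 75: 32, 80: 11, 85: 15, 90: 15, 95: 11, 100: 22, 105: 58, 110: 220, 115: 25, 120: 0, 125: 0, 130: 0, 135: 0, 140: 0}
  > 0.02 [ 0.512 -0.064  0.02 ] [0.581 0.056 0.117]
hold {-10: 173, -5: 4197, 0: 2448, 5: 1288, 10: 811, 15: 142, 20: 252, 25: 103, 30: 91, 35: 79, 40: 83, 45: 117, 50: 91, 55: 40, 60: 46, 65: 46, 70: 55, 75: 45, 80: 41, 85: 49, 90: 35, 95: 41, 100: 29, 105: 24, 110: 23, 115: 24, 120: 66, 125: 374, 130: 151, 135: 0, 140: 0}
  > 0.02 [ 0.49  -0.311  0.02 ] [ 0.567 -0.151  0.134]
```

```bash
python3 - <<'E'
from h import *
# plate plane fits
for cam,k,(a,b,c,d) in (("top","round",(115,195,205,270)),("top","obl",(285,195,380,270))):
    z=np.load(cam+"0.npz"); W=cloud(cam,z["d"]); w=W[b:d,a:c].reshape(-1,3)
    q=w[(w[:,2]>.035)&(w[:,2]<.108)]
    best=None; rng=np.random.default_rng(0)
    for i in range(500):
        s=q[rng.choice(len(q),3,False)]; n=np.cross(s[1]-s[0],s[2]-s[0]); n/=np.linalg.norm(n)
        m=abs((q-s[0])@n)<.0025
        if best is None or m.sum()>best.sum(): best=m
    q=q[best]; c0=q.mean(0); n=np.linalg.svd(q-c0)[2][2]; n*=np.sign(n[0])
    print(k,"n",n.round(3),"tilt",np.degrees(np.arcsin(-n[2])),"yaw",np.degrees(np.arctan2(n[1],n[0])),best.sum(),len(best), c0.round(4))
    r=w[abs((w-c0)@n)<.003]; r=r[(r[:,2]>.015)]
    yw=np.array([-n[1],n[0],0]);yw/=np.linalg.norm(yw); zp=np.cross(n,yw)
    for f,lab in ((yw,"y"),(zp,"z")):
        s=(r-c0)@f; print(lab,np.percentile(s,[0,.5,2,98,99.5,100]).round(4))
    np.savez(k+"_fit.npz",c0=c0,n=n,y=yw,z=zp)
    # top face edge: points near max z
    t=w[(w[:,2]>.111)]; print("top edge",t.mean(0).round(4),t.min(0).round(4),t.max(0).round(4))
for cam,(a,b,c,d) in (("top",(400,205,535,290)),("scene",(165,180,265,290))):
    z=np.load(cam+"0.npz"); W=cloud(cam,z["d"]); w=W[b:d,a:c].reshape(-1,3)
    for lo,hi in ((.125,.14),(.007,.0135),(.04,.12)):
        for side in ((-.4,-.225),(-.225,-.1)):
            q=w[(w[:,2]>lo)&(w[:,2]<hi)&(w[:,1]>side[0])&(w[:,1]<side[1])]
            if hi==.0135: continue
            r=cv2.minAreaRect(q[:,:2].astype(np.float32)*1000); print(cam,lo,q.mean(0).round(4),r)
    q=w[(w[:,2]>.125)]
    mid=q[:,1].mean()
    z2=cv2.resize(z["p"][b:d,a:c],None,fx=5,fy=5,interpolation=cv2.INTER_CUBIC); cv2.imwrite(f"pics/{cam}_holdz.png",z2)
E
```

```text
round n [ 0.864  0.018 -0.504] tilt 30.241032830687264 yaw 1.2253684144178407 1934 2081 [0.5379 0.2853 0.0747]
y [-0.0629 -0.0596 -0.0585  0.0588  0.0604  0.0621]
z [-0.0623 -0.0562 -0.055   0.0465  0.0475  0.0485]
top edge [0.5626 0.2852 0.1131] [0.5563 0.2269 0.111 ] [0.5681 0.3454 0.117 ]
obl n [ 0.864  0.041 -0.502] tilt 30.120522588355385 yaw 2.687641311783848 1829 1960 [ 0.5478 -0.0047  0.076 ]
y [-0.0631 -0.0601 -0.0587  0.0579  0.0593  0.0604]
z [-0.0655 -0.0578 -0.0565  0.0445  0.0456  0.047 ]
top edge [ 0.5712 -0.0033  0.113 ] [ 0.5646 -0.0642  0.111 ] [0.5774 0.0555 0.1178]
top 0.125 [ 0.5071 -0.2884  0.1292] ((506.8243713378906, -289.3377380371094), (31.593290328979492, 37.33444595336914), 77.87661743164062)
top 0.125 [ 0.5329 -0.1694  0.1295] ((533.2105102539062, -169.364501953125), (31.12639617919922, 36.53816604614258), 78.39006042480469)
top 0.04 [ 0.494  -0.2816  0.0812] ((509.01458740234375, -286.263916015625), (31.63445472717285, 42.5809326171875), 87.05236053466797)
top 0.04 [ 0.524  -0.1626  0.0752] ((533.68994140625, -160.06680297851562), (53.182762145996094, 26.778827667236328), 17.946674346923828)
scene 0.125 [ 0.5113 -0.2882  0.1287] ((510.98785400390625, -288.7198181152344), (35.95597457885742, 38.781394958496094), 78.41831970214844)
scene 0.125 [ 0.5365 -0.1701  0.1292] ((535.443359375, -170.2531280517578), (33.446441650390625, 38.75944519042969), 81.25652313232422)
scene 0.04 [ 0.5062 -0.2851  0.0708] ((513.7748413085938, -289.5623474121094), (33.959625244140625, 47.92488479614258), 76.79452514648438)
scene 0.04 [ 0.5334 -0.1618  0.0698] ((539.5437622070312, -161.07400512695312), (45.29409408569336, 31.273944854736328), 24.65862464904785)
```

View pics/top_hold.png

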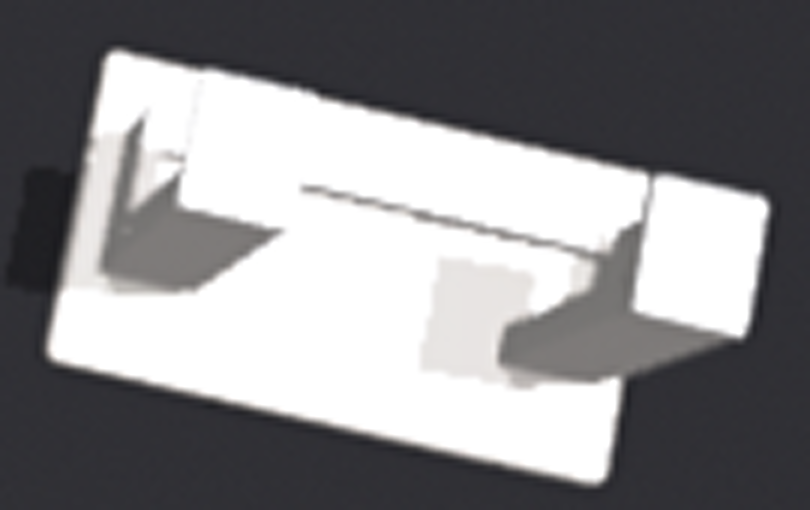

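View pics/scene_hold.png

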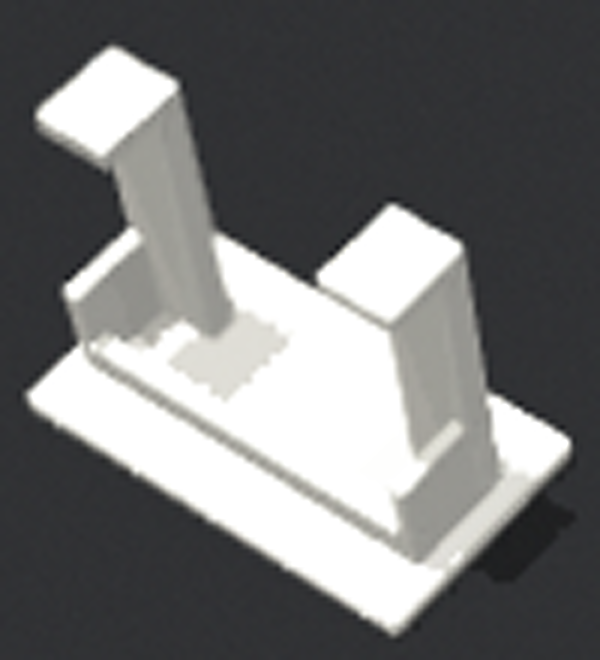

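View pics/top_round.png

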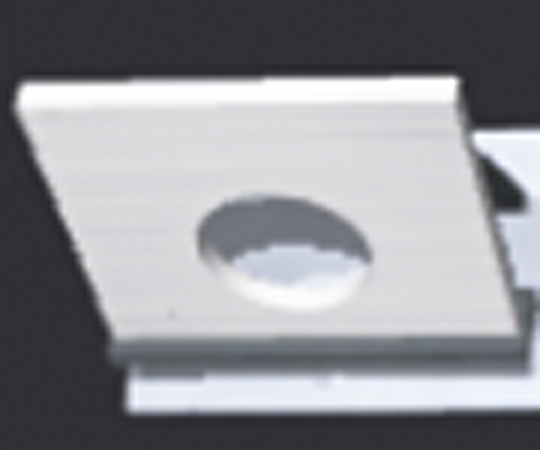

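```bash
cat > ov.py <<'E'
from h import *
import sys
def ov(S,yaw,plate,tag):
    c,s=np.cos(yaw),np.sin(yaw); R=np.array([[c,-s,0],[s,c,0],[0,0,1]])
    L=[]
    def rect(x0,x1,y0,y1,z): return [(x0,y0,z),(x1,y0,z),(x1,y1,z),(x0,y1,z),(x0,y0,z)]
    for sg in (1,-1): L.append(rect(-.025,.011,sg*.046,sg*.076,.120)); L.append([(-.013,sg*.046,0),(-.013,sg*.046,.112)]); L.append([(-.013,sg*.07,.04),(.013,sg*.07,.04)])
    L.append(rect(.013,.020,-.07,.07,.014)); L.append([(.013,-.07,0),(.013,.07,0)])
    for cam,(a,b,w,h) in (("top",(400,205,135,85)),("scene",(165,180,100,110))):
        im=np.load(cam+"0.npz")["p"]; f=6
        im=cv2.resize(im[b:b+h,a:a+w],None,fx=f,fy=f,interpolation=cv2.INTER_CUBIC)
        im=(im*0.7).astype(np.uint8)
        for l in L:
            q=(pix(cam,np.array(l)@R.T+S)-[a,b]+.5)*f
            cv2.polylines(im,[q.round().astype(np.int32)],False,(0,0,255),1)
        cv2.imwrite(f"pics/ov_{cam}_{tag}.png",im)
        if plate:
            d=np.load("round_fit.npz"); 
if __name__=="__main__":
    a=list(map(float,sys.argv[1:5])); ov(np.array([a[0],a[1],a[2]]),np.radians(a[3]),0,sys.argv[5])
E
python3 ov.py 0.528 -0.231 0.010 -12.4 a
```

```text
(no output)
```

View pics/ov_top_a.png

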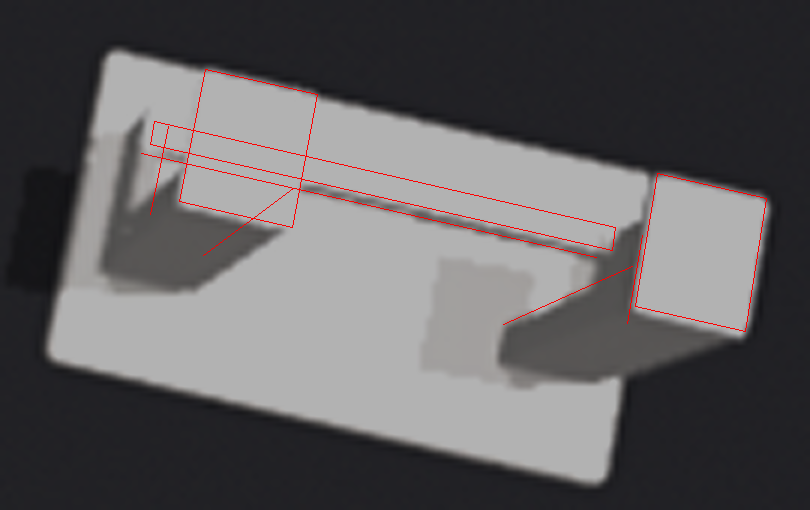

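View pics/ov_scene_a.png

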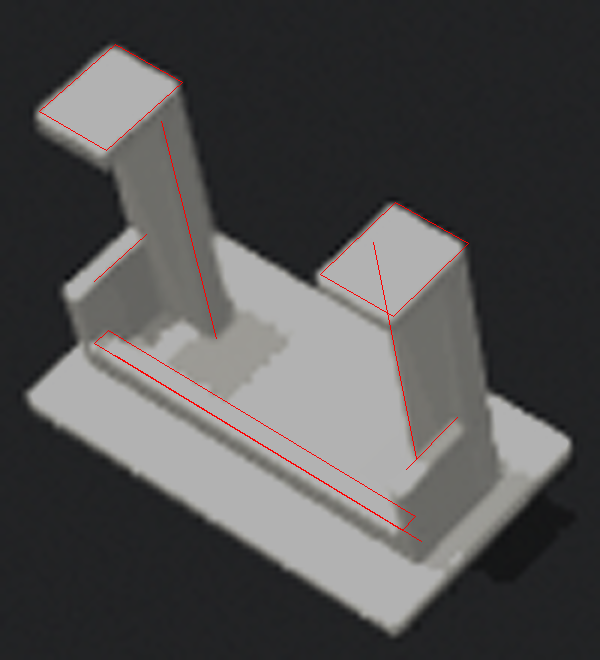

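```bash
cat > g.py <<'E'
from h import *
from scipy.spatial.transform import Rotation as Ro
S=np.array([.528,-.231,.010]); SY=np.radians(-12.4)
MID=np.array([.5399,.2853,.0701]); PY=np.radians(1.2)
GZ=0.034
def axes(yaw,th):
    xh=np.array([np.cos(yaw),np.sin(yaw),0]); up=np.array([0,0,1.])
    zp=np.sin(th)*xh+np.cos(th)*up; n=np.cos(th)*xh-np.sin(th)*up
    return n,np.cross(zp,n),zp
def pose(F,yaw,th,sg):
    n,y,zp=axes(yaw,th)
    tz=-zp; ty=sg*n; tx=np.cross(ty,tz)
    q=Ro.from_matrix(np.c_[tx,ty,tz]).as_quat()
    return F+(.05+GZ+ctrl.pinch_z)*zp, np.array([q[3],q[0],q[1],q[2]])
def slotF(x,y,z):
    c,s=np.cos(SY),np.sin(SY); return S+np.array([c*x-s*y,s*x+c*y,z])
T=np.radians
n0,y0,z0=axes(PY,T(30)); F0=MID-.05*z0
E
python3 - <<'E'
from g import *
print(F0)
for sg in (1,-1):
    for nm,a in (("pre",(F0+.1*z0,PY,T(30))),("grasp",(F0,PY,T(30))),("lift",(F0+[0,0,.17],PY,T(30))),("mid",(np.array([.53,.03,.2]),T(-5),T(25))),("over",(slotF(-.006,0,0)+.16*axes(SY,T(20))[2],SY,T(20))),("in",(slotF(-.006,0,.002),SY,T(20))),("up",(slotF(-.007,0,.001),SY,T(-1)))):
        p,q=pose(*a,sg); j=ctrl.ik(p,q); print(sg,nm,p.round(3),None if j is None else np.round(j,2))
E
```

```text
[0.51490548 0.28477644 0.02679873]
1 pre [0.598 0.287 0.17 ] [-0.07  1.05 -0.97  0.92  0.43  1.85 -0.81]
1 grasp [0.548 0.285 0.083] [-0.02  1.07 -0.95  1.21  0.43  1.6  -0.86]
1 lift [0.548 0.285 0.253] [-0.02  0.96 -1.12  1.    0.42  1.91 -0.93]
1 mid [0.557 0.028 0.259] [ 0.39  0.78 -0.97  1.24  0.38  1.78 -0.62]
1 over [ 0.597 -0.246  0.222] [ 0.55  0.8  -0.52  1.08  0.33  1.7  -0.13]
1 in [ 0.544 -0.235  0.073] [ 0.6   0.84 -0.5   1.44  0.37  1.32 -0.19]
1 up [ 0.52  -0.229  0.076] [ 0.74  0.63 -0.57  1.86  0.47  0.77 -0.3 ]
-1 pre [0.598 0.287 0.17 ] [-0.02  1.13 -1.23  0.92  0.61  1.92  2.22]
-1 grasp [0.548 0.285 0.083] [ 0.05  1.17 -1.23  1.2   0.63  1.7   2.12]
-1 lift [0.548 0.285 0.253] [ 0.    1.   -1.23  1.    0.48  1.94  2.15]
-1 mid [0.557 0.028 0.259] [-0.53  0.88  1.15  1.26 -0.6   1.86 -2.68]
-1 over [ 0.597 -0.246  0.222] [-0.07  0.99  1.15  1.09 -0.65  1.8  -2.46]
-1 in [ 0.544 -0.235  0.073] [ 0.2   0.82  0.27  1.45 -0.13  1.25 -2.87]
-1 up [ 0.52  -0.229  0.076] [ 0.24  0.59  0.2   1.87 -0.18  0.69 -2.8 ]
```

```bash
python3 - <<'E'
from g import *
t=get_state()["time"]
try:
    ctrl.movel([.30,-.45,.36],max_speed=.35)
except ctrl.Unreachable as e: print("u",e)
p,q=pose(np.array([.50,.05,.28]),0,T(20),1)
ctrl.movep(p,q)
p,q=pose(F0+.095*z0,PY,T(30),1); ctrl.movep(p,q)
s=get_state(); print(s["time"],s["tcp_pos"],p,s["qpos"].round(2),s["contact_force"])
im,_=vision.grab_frame("wrist"); cv2.imwrite("pics/w1.png",im)
im,_=vision.grab_frame("scene"); cv2.imwrite("pics/s1.png",im)
E
```

```text
4.775 [0.59614719 0.28503352 0.16700802] [0.5950379  0.28645497 0.1656226 ] [-0.09  1.02 -0.86  0.94  0.36  1.81 -0.76] [ 1.17407976 -0.12981607  0.21734838]
```

View pics/w1.png

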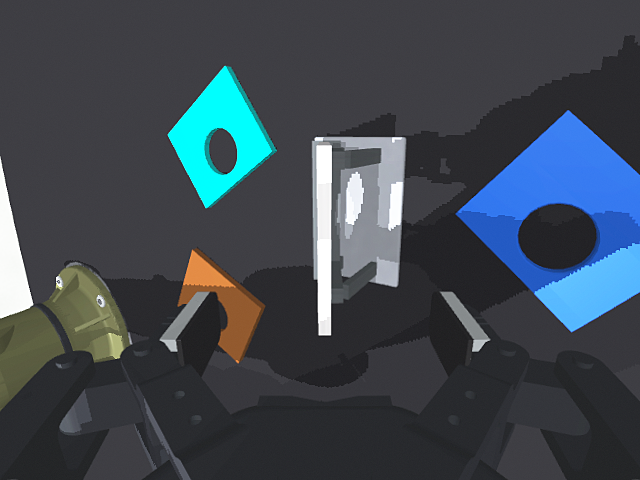

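View pics/s1.png

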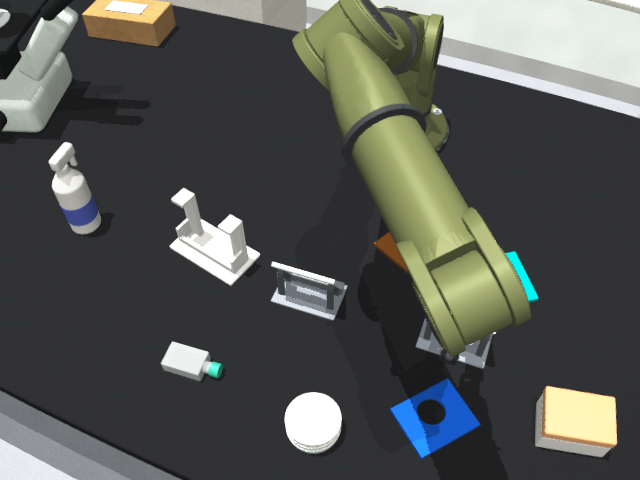

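```bash
python3 - <<'E'
from g import *
p,q=pose(F0,PY,T(30),1); ctrl.movel(p,max_speed=.08)
s=get_state(); print(s["time"],s["tcp_pos"],p,s["contact_force"])
im,_=vision.grab_frame("wrist"); cv2.imwrite("pics/w2.png",im)
ctrl.close_gripper(60)
s=get_state(); print(s["time"],s["width"],s["tcp_pos"],s["contact_force"])
im,_=vision.grab_frame("wrist"); cv2.imwrite("pics/w3.png",im)
E
```

```text
6.2083 [0.54792928 0.28564976 0.08379778] [0.54754832 0.28546021 0.08335019] [-0.05034352  0.66668885  0.16841747]
6.95 0.007066067098980872 [0.54769895 0.28547531 0.08338481] [ 1.37411497 -0.95969955  0.10545326]
```

View pics/w3.png

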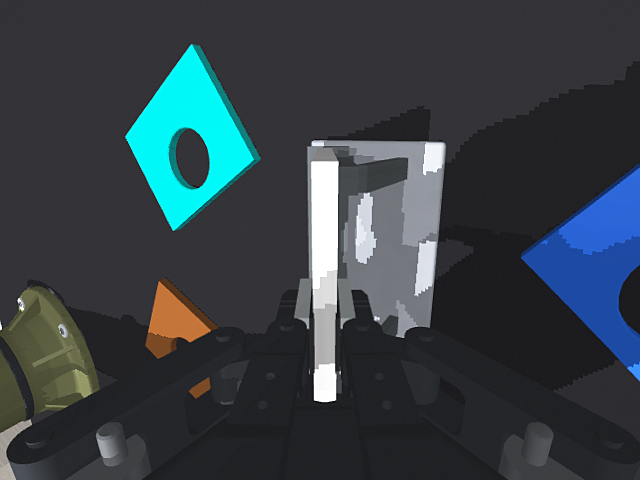

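```bash
python3 - <<'E'
from g import *
p,q=pose(F0+[0,0,.17],PY,T(30),1); ctrl.movel(p,max_speed=.12)
s=get_state(); print(s["time"],s["width"],s["tcp_pos"],s["contact_force"])
p,q=pose(np.array([.53,.03,.2]),T(-5),T(25),1); ctrl.movel(p,q,max_speed=.2)
zt=axes(SY,T(20))[2]
p,q=pose(slotF(-.006,0,0)+.16*zt,SY,T(20),1); ctrl.movel(p,q,max_speed=.2)
s=get_state(); print(s["time"],s["width"],s["tcp_pos"],p,s["contact_force"])
for c in ("scene","top"):
    im,d=vision.grab_frame(c); cv2.imwrite(f"pics/{c}4.png",im); np.savez(f"{c}4.npz",p=im,d=d)
E
```

```text
8.5667 0.006890538143708799 [0.54744508 0.28522478 0.25251987] [-0.27771078 -0.08830537 -1.57295747]
11.5583 0.00718480897581197 [ 0.59769399 -0.24449931  0.22210255] [ 0.59739954 -0.24625848  0.22171275] [-0.02700068  0.51941157 -1.39712441]
```

View pics/scene4.png

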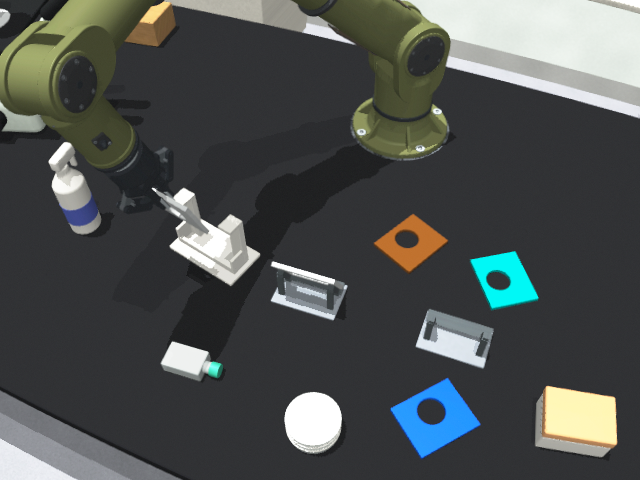

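View pics/top4.png

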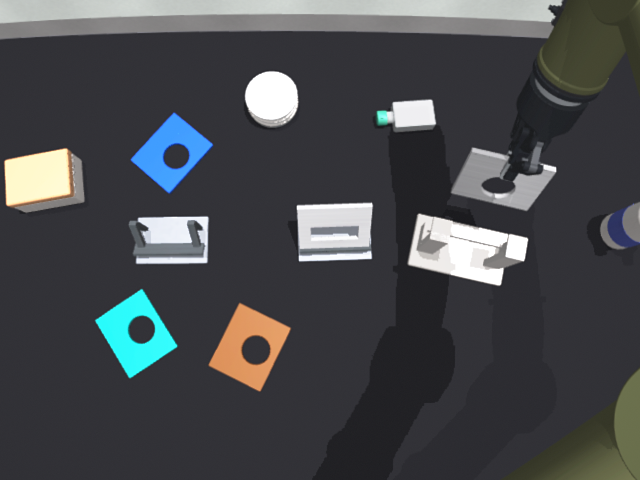

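```bash
python3 - <<'E'
from g import *
n,y,zt=axes(SY,T(20)); F=slotF(-.006,0,0)+.16*zt+np.array([.0003,.0018,.0004])
for cam,(a,b,w,h) in (("top",(430,130,140,90)),("scene",(130,160,120,90))):
    im=np.load(cam+"4.npz")["p"]; f=5
    im=cv2.resize(im[b:b+h,a:a+w],None,fx=f,fy=f,interpolation=cv2.INTER_CUBIC)
    for o,col in ((-.004,(0,0,255)),(.004,(0,255,0))):
        r=[F+o*n+yy*y+zz*zt for yy,zz in ((-.06,0),(.06,0),(.06,.1),(-.06,.1))]
        q=(pix(cam,r)-[a,b]+.5)*f
        cv2.polylines(im,[q.round().astype(np.int32)],True,col,1)
    cv2.imwrite(f"pics/chk_{cam}.png",im)
W=cloud("top",np.load("top4.npz")["d"])
im=np.load("top4.npz")["p"]
w=W[145:215,448:560].reshape(-1,3); w=w[(w[:,2]>.14)&(w[:,2]<.235)]
rng=np.random.default_rng(0);best=None
for i in range(500):
    s=w[rng.choice(len(w),3,False)]; m=np.cross(s[1]-s[0],s[2]-s[0]); m/=np.linalg.norm(m)
    k=abs((w-s[0])@m)<.002
    if best is None or k.sum()>best.sum(): best=k
q=w[best]; c=q.mean(0); m=np.linalg.svd(q-c)[2][2]; m*=np.sign(m[0])
print("tilt",np.degrees(np.arcsin(-m[2])),"yaw",np.degrees(np.arctan2(m[1],m[0])),"front face offset from expected mid",(c-F)@n, "lo/hi z",np.percentile((q-F)@zt,[.5,99.5]),"y",np.percentile((q-F)@y,[.5,99.5]),best.sum(),len(best))
E
```

```text
tilt 19.536554932531786 yaw -12.244066769619536 front face offset from expected mid -0.003866867470285142 lo/hi z [-0.00114324  0.07744117] y [-0.05879128  0.06080886] 2084 2314
```

View pics/chk_top.png

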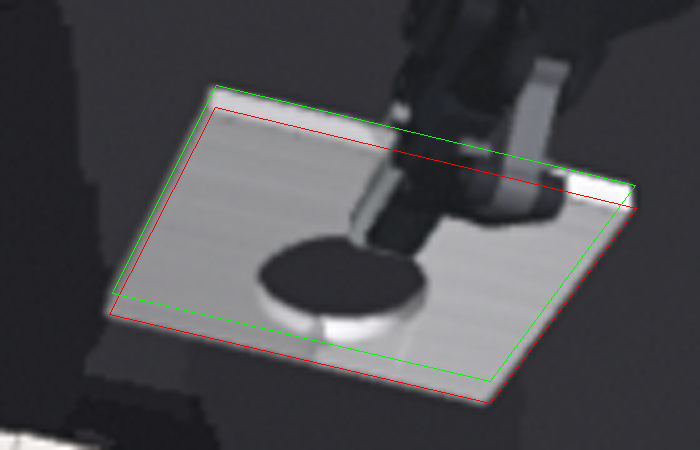

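View pics/chk_scene.png

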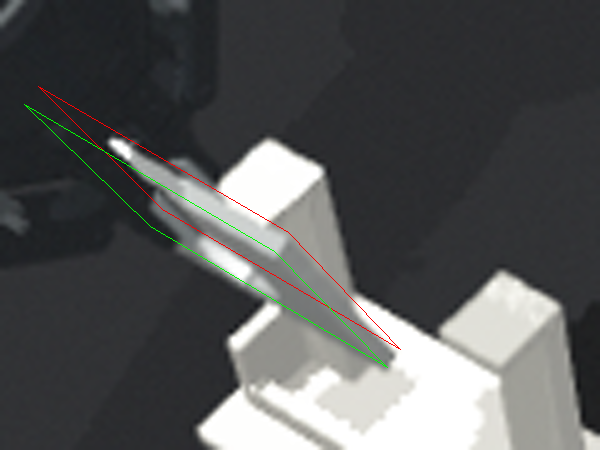

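```bash
python3 - <<'E'
from g import *
zt=axes(SY,T(20))[2]
p,q=pose(slotF(-.006,0,0)+.02*zt,SY,T(20),1); ctrl.movel(p,q,max_speed=.1)
s=get_state(); print(s["time"],s["tcp_pos"]-p,s["contact_force"]); f0=s["contact_force"]
for h in (.012,.008,.006,.004,.003,.002,.001,0,-.001):
    p,q=pose(slotF(-.006,0,0)+h*zt,SY,T(20),1); ctrl.movel(p,q,max_speed=.04)
    s=get_state(); print(h,round(s["time"],2),(s["tcp_pos"]-p).round(4),(s["contact_force"]-f0).round(1),s["width"].round(4))
    if abs(s["contact_force"]-f0).max()>5: break
for c in ("scene","top"):
    im,d=vision.grab_frame(c); cv2.imwrite(f"pics/{c}5.png",im[150:330,100:340] if c=="scene" else im[140:310,380:600])
E
python3 -c "
import cv2
for c in ('scene','top'):
    i=cv2.imread(f'pics/{c}5.png'); cv2.imwrite(f'pics/{c}5b.png',cv2.resize(i,None,fx=3,fy=3,interpolation=2))"
```

```text
13.2083 [5.16434465e-04 1.70391055e-05 5.56508103e-04] [ 0.8491922   0.71661035 -1.80652062]Traceback (most recent call last):
  File "<stdin>", line 7, in <module>
AttributeError: 'float' object has no attribute 'round'
[ WARN:0@0.014] global loadsave.cpp:275 findDecoder imread_('pics/scene5.png'): can't open/read file: check file path/integrity
Traceback (most recent call last):
cv2.error: OpenCV(4.12.0) /io/opencv/modules/imgproc/src/resize.cpp:4208: error: (-215:Assertion failed) !ssize.empty() in function 'resize'
```

```bash
python3 - <<'E'
from g import *
zt=axes(SY,T(20))[2]
f0=np.array([.85,.72,-1.81])
for h in (.008,.006,.004,.003,.002,.001,0,-.001):
    p,q=pose(slotF(-.006,0,0)+h*zt,SY,T(20),1); ctrl.movel(p,q,max_speed=.04)
    s=get_state(); print(h,round(s["time"],2),(s["tcp_pos"]-p).round(4),(s["contact_force"]-f0).round(1),round(s["width"],4))
    if abs(s["contact_force"]-f0).max()>5: break
for c in ("scene","top"):
    im,d=vision.grab_frame(c); i=(im[150:330,100:340] if c=="scene" else im[140:310,380:600])
    cv2.imwrite(f'pics/{c}5b.png',cv2.resize(i,None,fx=3,fy=3,interpolation=2))
E
```

```text
0.008 13.81 [-0.0002 -0.     -0.0002] [-1.2 -0.7 -0.7] 0.0072
0.006 14.06 [-0.0001 -0.     -0.0001] [-0.9 -0.5  0.3] 0.0075
0.004 14.31 [-0.0001  0.     -0.0001] [-1.3 -0.5  0.3] 0.0071
0.003 14.56 [-0. -0. -0.] [-0.9 -1.  -0.9] 0.0073
0.002 14.81 [ 0.0003 -0.      0.0003] [-0.9 -1.8  2.1] 0.0075
0.001 15.06 [ 0.0006 -0.0001  0.0011] [ 0.7 -0.7  8.5] 0.0072
```

View pics/scene5b.png

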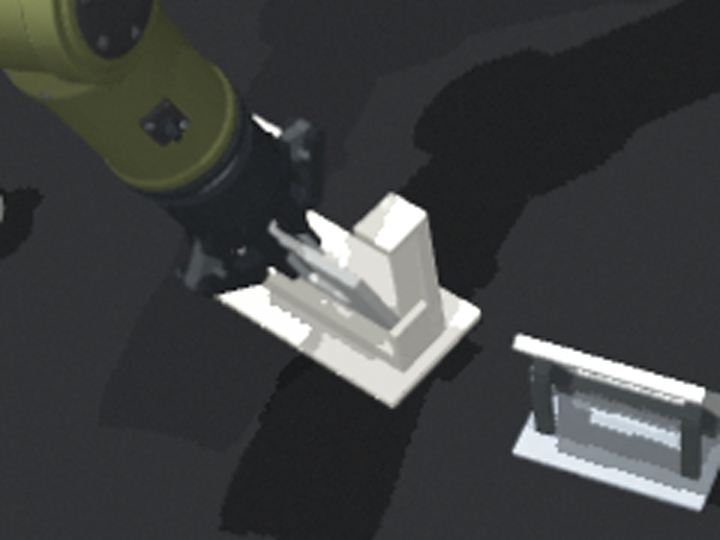

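View pics/top5b.png

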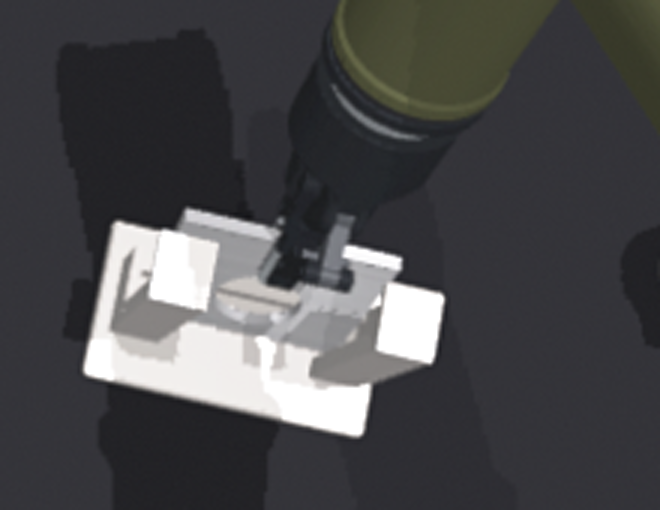

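```bash
python3 - <<'E'
from g import *
f0=np.array([.85,.72,-1.81])
for d in (19.5,16,12,8,4,1,-1):
    th=T(d); p,q=pose(slotF(-.006,0,.002+.004*abs(np.sin(th))),SY,th,1); ctrl.movel(p,q,max_speed=.04)
    s=get_state(); print(d,round(s["time"],2),(s["tcp_pos"]-p).round(4),(s["contact_force"]-f0).round(1),round(s["width"],4))
    if abs(s["contact_force"]-f0).max()>15: print("STOP");break
else:
  for h in (.001,.0005,0,-.0005,-.001):
    p,q=pose(slotF(-.006,0,h),SY,th,1); ctrl.movel(p,q,max_speed=.02)
    s=get_state(); print("h",h,round(s["time"],2),(s["tcp_pos"]-p).round(4),(s["contact_force"]-f0).round(1))
    if (s["contact_force"]-f0)[2]>4: break
for c in ("scene","top"):
    im,d=vision.grab_frame(c); i=(im[150:330,100:340] if c=="scene" else im[140:310,380:600])
    cv2.imwrite(f'pics/{c}6b.png',cv2.resize(i,None,fx=3,fy=3,interpolation=2))
E
```

```text
19.5 15.41 [-0.0003 -0.     -0.    ] [-0.7 -0.6  0.5] 0.0072
16 15.66 [-0.0008 -0.0003  0.0003] [-0.4 -1.3  0.3] 0.007
12 15.93 [-0.0004 -0.0004  0.0001] [-1.5 -0.9  0.6] 0.0071
8 16.19 [-0.0002 -0.0003  0.    ] [-0.  -1.1 -0.9] 0.0071
4 16.46 [-0.0002 -0.0004  0.    ] [-0.7 -0.6 -0.3] 0.0073
1 16.71 [-0.0001 -0.0003  0.    ] [-0.3 -0.8 -0.2] 0.0076
-1 16.96 [ 0.0001 -0.0002  0.    ] [ 0.1 -0.8 -1.1] 0.0071
h 0.001 17.21 [ 0.0005 -0.0001 -0.    ] [-0.5 -0.7  1. ]
h 0.0005 17.46 [ 0.0005 -0.      0.0004] [ 0.1 -1.   5.1]
```

View pics/scene6b.png

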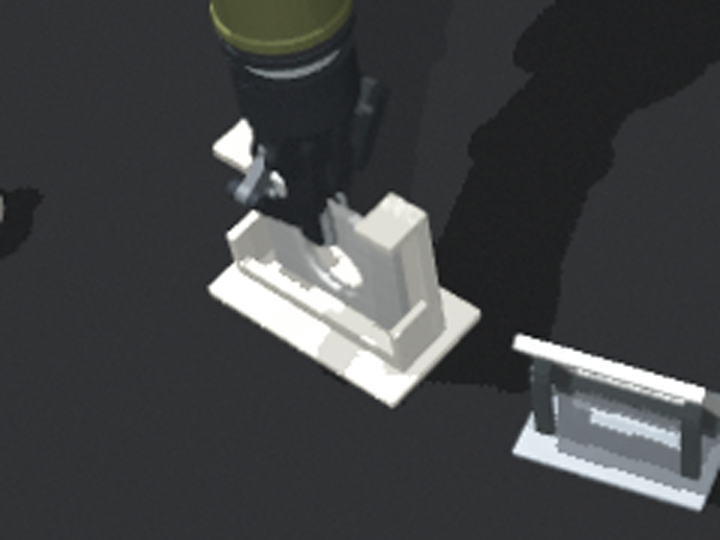

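View pics/top6b.png

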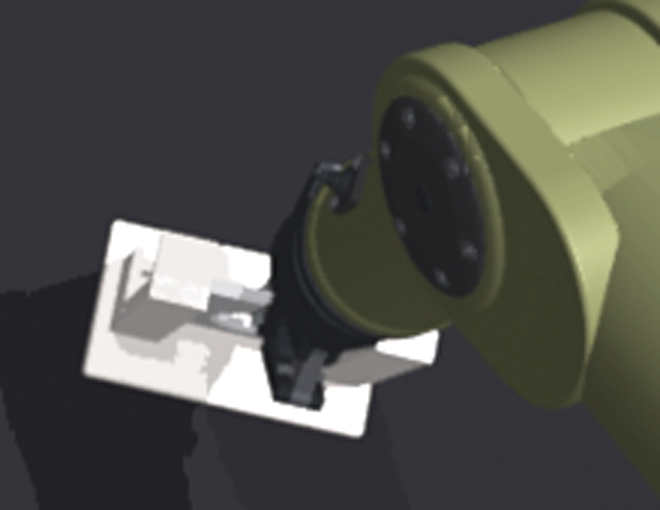

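```bash
python3 - <<'E'
from g import *
f0=get_state()["contact_force"]; th=T(-1.2)
xs=axes(SY,0)[0]
for x in (-.006,-.0065,-.007,-.0075,-.008,-.0085):
    p,q=pose(slotF(x,0,.001),SY,th,1); ctrl.movel(p,q,max_speed=.02)
    s=get_state(); f=(s["contact_force"]-f0)@xs; print(x,round(s["time"],2),((s["tcp_pos"]-p)@xs).round(4),f.round(1))
    if abs(f)>4: break
ctrl.ungrasp(); s=get_state(); print(s["time"],s["width"],s["contact_force"])
ctrl.pause(.3)
im,_=vision.grab_frame("wrist"); cv2.imwrite("pics/w7.png",im)
im,_=vision.grab_frame("scene"); cv2.imwrite('pics/s7.png',cv2.resize(im[150:330,100:340],None,fx=3,fy=3,interpolation=2))
E
```

```text
-0.006 17.81 -0.0001 -0.2
-0.0065 18.06 0.0001 1.0
-0.007 18.31 -0.0 1.0
-0.0075 18.56 0.0002 1.8
-0.008 18.81 0.0007 5.2
19.5417 0.08520091964558076 [0.28480196 0.26748804 0.06678556]
```

View pics/w7.png

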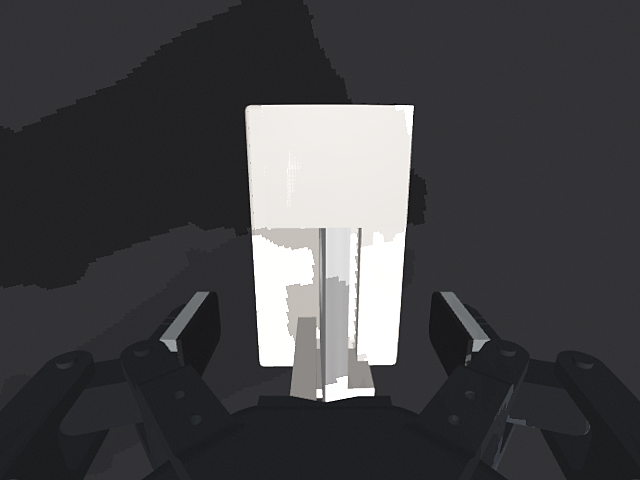

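View pics/s7.png

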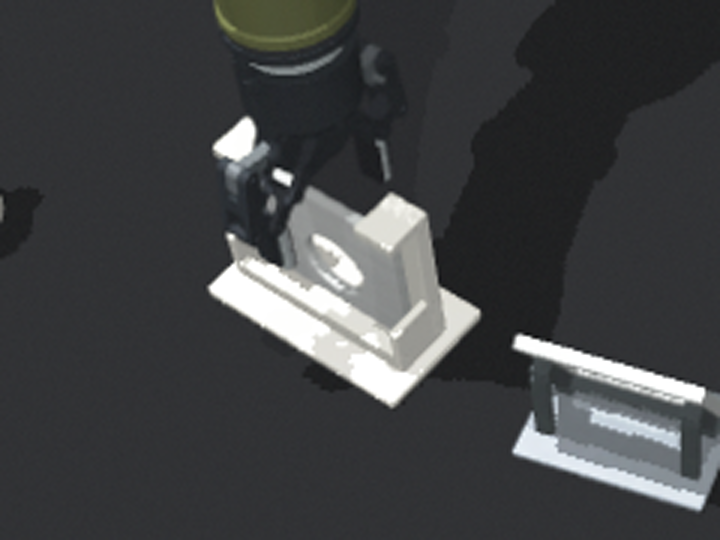

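```bash
python3 - <<'E'
from g import *
s=get_state(); p=s["tcp_pos"]
ctrl.movel(p+[0,0,.03],max_speed=.05); print(get_state()["contact_force"])
ctrl.movel(p+[0,0,.2],max_speed=.15)
try: ctrl.movel([.38,-.40,.33],max_speed=.2)
except ctrl.Unreachable as e: print(e)
ctrl.pause(.3)
s=get_state(); print(s["time"],s["tcp_pos"],s["contact_force"])
for c in ("scene","top"):
    im,d=vision.grab_frame(c); np.savez(f"{c}8.npz",p=im,d=d)
    i=(im[150:330,100:340] if c=="scene" else im[170:310,280:560])
    cv2.imwrite(f'pics/{c}8.png',cv2.resize(i,None,fx=2.8,fy=2.8,interpolation=2))
W=cloud("scene",d=np.load("scene8.npz")["d"])
w=W[180:290,165:265].reshape(-1,3); l=(w-S); n,y,z=axes(SY,0); l=np.c_[l@n,l@y,l@z]
k=(abs(l[:,1])<.045)&(l[:,2]>.02)&(l[:,2]<.108)&(abs(l[:,0])<.03); l=l[k]
f=l[(l[:,2]<.095)]; 
A=np.polyfit(f[:,2],f[:,0],1); r=f[:,0]-np.polyval(A,f[:,2]); g=f[abs(r)<.003]; A=np.polyfit(g[:,2],g[:,0],1)
print("front face x at foot, tilt deg",A[1],np.degrees(np.arctan(A[0])),len(g),"top z",np.percentile(l[:,2],99))
# oblong change
a=cloud("scene",np.load("scene0.npz")["d"])[255:325,265:355];b=W[255:325,265:355]
m=(a[...,2]>.1)&(b[...,2]>.1); print("oblong top edge shift",np.nanmean(b[b[...,2]>.1],0)-np.nanmean(a[a[...,2]>.1],0))
E
```

```text
[-0.87006844 -0.09212412 -0.33336064]
23.5583 [ 0.38037765 -0.39950286  0.32997804] [-1.00925887 -0.05570675  0.33754942]
front face x at foot, tilt deg -0.0023881945830537222 -0.06858529676813127 527 top z 0.10264457258902472
oblong top edge shift [-1.92045977e-05 -3.79093311e-05  5.33703576e-06]
```

View pics/scene8.png

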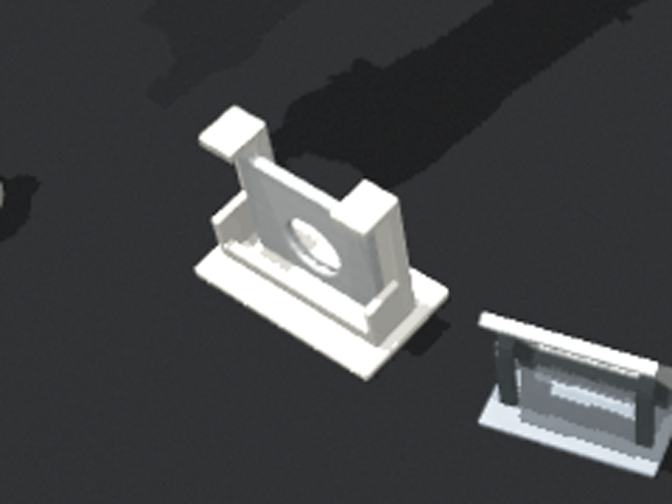

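View pics/top8.png

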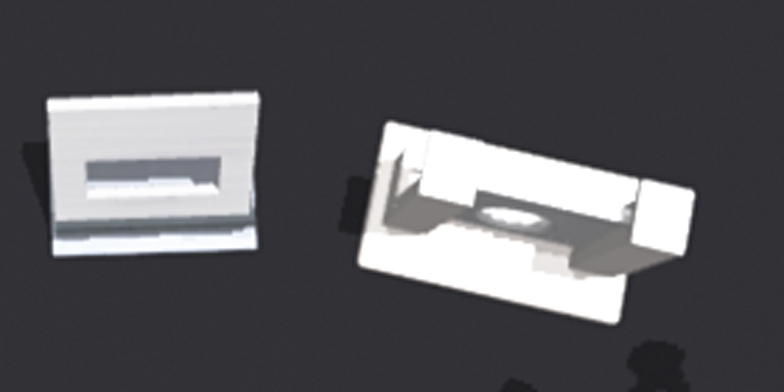

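The plate stands upright in the holder, back against the posts and let go of. The oblong plate has not moved and the hand is clear, so I'm handing in.

```bash
python3 -c "
from station import ticket
print(ticket.close_job())"
```

```text
the job is handed in; nothing more can be done
None
```

The round-opening plate is in the white holder, standing free against the posts, and the job was handed in at about 24 s of the 54 s allowed. I gripped it by its upper band, slid its lower edge into the slot at a 20° slant under the ears until it touched the floor (about 8 N), swung it upright, eased it back until it touched the posts (about 5 N) and released it.

My last checks, made before handing in:
- **Plate in the slot:** the scene camera's depth put it upright to about 0.1°. Its lower edge was at about x = −6 mm in the slot frame, with its top about 103 mm above the slot floor, against 100 mm expected.
- **Small disagreement:** resting on the posts should put the lower edge nearer −8 to −9 mm. The 2–3 mm difference is about the size of the calibration error, and both values are inside the ±14 mm limit.
- **Sideways position:** I did not measure this again after release. It was placed at the slot's middle, and its last check in the hand was about 1 mm off.
- **Oblong plate:** its top edge shifted less than 0.1 mm.
- **Robot:** the hand was well clear, with forces at noise level. Nothing failed along the way except one script that stopped on a print error partway down, without affecting the motion.

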